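# Seat a thread profile leaf in a lead screw and index it under the microscope

### The job

A lead screw from a board lift lies clamped on the sliding carriage, with a thread profile leaf on the rest in front of it. Push the leaf's teeth into the screw's thread until it sits fully home and flat, its edge against the thread crests along its whole length, then slide the carriage along its rail to the viewing place until the spring catch holds it, with the leaf still home. Leave the tools and parts lying around undisturbed and let go of everything.

Things in the scene. Friction and masses are not known exactly. Their poses are not given: they have to be found in the camera images.
- station: fixed black base plate 300 x 450 x 12 mm with a steel rail along it and, at its far right corner, a small video microscope (260 mm high). Origin: on the table, straight below the screw's axis, midway along the rail; x points squarely across the rail, away from the robot, y along the rail to the robot's left, z up
- carriage (a joint): position of the aluminium carriage (3 kg with the screw) along the rail in m: 0 at the left end stop, growing as it slides to the right (station's -y); 0.120 in the notch of the spring catch, 0.123 at the right end stop. About 2 N of friction; it stays where left. Riding into the notch takes about 8 N in all; it then centres itself within 1 mm
- screw_axis (a point): point on the carriage: middle of the steel trapezoidal lead screw, on its axis, 86 mm above the table; axes as the station's. The screw lies along y; thread 48 mm in diameter, 144 mm long, pitch 12 mm, 6.5 mm deep. Its ends are clamped in V-blocks 85 mm either side (clamp tops 129 mm above the table, 32 mm either side of the axis)
- thread_mid (a point): point on the carriage at mid-thread, on the line of crests facing the robot: 24 mm in front of the axis, 86 mm above the table; axes as the station's. It is the middle of a groove mouth; grooves follow every 12 mm along y, with crests 4.4 mm wide between them; groove mouths 7.6 mm wide, narrowing to 4.1 mm at the bottom
- rest_mid (a point): point on the carriage: middle of the top of the dark steel rest on which the leaf lies, 80 mm (x) x 156 mm (y), 83.5 mm above the table, in front of the screw; its middle is 68 mm in front of the screw's axis. Nothing stands on it but the leaf, and there is free air in front of it
- knob_top (a point): middle of the top of the black upright knob at the left end of the carriage, for pushing or pulling it: 24 mm in diameter, grip from 66 to 111 mm above the table. It stands on the screw's line, 135 mm to the left of mid-thread; 27 mm are free between it and the V-block
- catch_roller (a point): top of the spring catch's plunger on the far side of the rail (fixed to the station, 48 mm above the table): a brass roller, 12 mm, that drops into the notch on the carriage's far edge when the carriage is at the viewing place
- leaf: profile leaf: steel plate 36 (x) x 96 (y) x 5 mm, grip bar 14 x 80 (y) x 14 mm on its rear edge (top 19 mm up), 0.18 kg. 7 teeth along the front edge point to +x: 6 mm long, pitch 12, 5.8 mm wide at the root, 2.6 at the tip, one at y=0. Rear face of plate and bar at x=-18 mm. Origin: centre of the underside. Starts on the rest 26 to 40 mm from home, up to 0.2 rad askew
- leaf_land (a point): middle of the leaf's front edge (the land between the tooth roots, at x = +18 mm of the leaf), half-way up the plate; axes as the leaf's. Home: this edge touches the crests, at x = 0 of thread_mid and at a multiple of 12 mm in its y (about 0.9 mm of play); its teeth start anywhere relative to the grooves
- fine_leaf: another profile leaf of the same size with a finer pitch (6 mm), lying on the base plate behind the screw; not needed
- pliers: pliers with orange handles, 150 mm, on the mat; not needed
- cutters: side cutters with grey handles, 150 mm, on the mat; not needed
- tweezers: steel tweezers, 150 mm, on the mat; not needed
- circuit_board: green circuit board 110 x 75 mm lying on the mat; not needed
- cleaner: white bottle, 52 mm in diameter, 130 mm high; not needed
- driver: screwdriver, 170 mm, on the mat; not needed
- parts_tray: black divided parts tray 120 x 160 x 35 mm; not needed
Things that resemble listed ones, but are neither listed nor needed, are in the scene too. What is shaped like the leaf but blue, pink or turquoise is not meant.

How it is judged:
By the outcome, as a careful person would: the job done as asked, in the order asked, and still so for the second after the job is handed in, with the robot touching nothing.
It also fails if it takes over 67 s, if anything falls off the work surface, if the arm or the gripper's body presses on something with over 40 N, if the wrist force passes 120 N, or if a joint passes its speed limit or range.

### The arm

A 6-joint arm with a two-finger parallel gripper is mounted at the origin on the work surface. World frame = base frame: x ahead of the robot, y to its left, z up, the work surface at z = 0. Lengths are in m, angles in degrees, forces in N, time in s.
With the tool pointing down it reaches from about 0.25 to 0.725 m from the base axis. Payload 9.7 kg.
Tool frame: the origin (TCP) lies where the fingers leave the gripper's body, on its centre line; the fingertips stand 73 mm ahead of it and the grasp point (between the pads) lies 54 mm ahead of it; y points along the fingers, x is the direction in which the jaws open and shut, and the axes are right-handed (so a half turn about y gives the same grasp; the last joint's range is limited). The gripper opens to 85 mm and grips with 20 to 120 N. Pads are 22 mm wide; open, the fingers measure 114 mm over their backs; the gripper's body (76 mm by 85 mm) begins 54 mm behind the grasp point. The pads swing forward as they close: fully open they stand 13 mm farther back than shut.
Start: joints at [-70.646, 4.979, 10.078, 95.1, 0, 90], TCP at [0.182, -0.519, 0.304] pointing down, gripper open.
Joint ranges: [-179.16, 179.16], [-48.56, 103.87], [-65.8, 70.77], [-126.05, 130.52], [-82.76, 87.17], [-180, 180]. Speed limits (degrees/s): [127.2, 127.2, 147.25, 180, 180, 180].

### API

Orientations are given as [roll, pitch, yaw] about the fixed x, y, z axes, in that order (R = Rz(yaw) Ry(pitch) Rx(roll)).
In Python, from workcell import sensors, imaging, bot, models gives the robot as it stands.
- The arm moves only by the tool arm_command, never from a script. Its argument "rows" is one flat list of numbers, 7 for each row, row after row: the shift along the tool's x, y, z in cm, then the turn, a rotation vector about the tool's x, y, z in degrees, then the gripper's target within -1 to 1 (fully open at 1, half-way at 0, shut at -1). A call has 1 to 12 rows; each row is the pose to reach, as a shift and turn from the pose commanded when the call began, along the tool's axes at that moment; what a row does not reach only later rows make up. A row lasts 1/12 s, in which the tool goes at most 41.7 mm and 7.16 degrees, less where a joint would pass 70% of its speed; a pose out of reach is approached as far as the arm can. A call with a gripper value outside its range is refused whole. The fingers move at their own pace and stop on an object; "force" is the grip in N (left out, the last holds). Time passes only in rows, so rows that repeat a pose let the fingers close. It gives the time, the measured TCP pose, the force and the opening at its end, in the units of the state.
- sensors.get_obs(): the state, without advancing time (a new reading comes with each control period).
- imaging.camera(name): name is "side" or "top" or "wrist"; returns a dict with "pixels" (480x640x3 uint8, blue, green, red), "z_map" (480x640 float32, m along the optical axis (not along the pixel's ray), 0 where there is no reading), "camera_matrix" (3x3 intrinsics, pixels), "world_from_camera" (4x4, takes a point from camera to world coordinates). Camera axes: x right, y up, looking along -z (the intrinsics and any distortion apply to the point x, -y, -z); pixel columns grow to the right and rows downward; lengths in m; the calibration is good to about 2 mm. A picture is of the moment at which its call begins.
- bot.job_done(): hands the job in, once; it reports no verdict.
Trained networks look in the newest picture that a camera, given by its name, has taken for a name from the list of things; names that differ only in an ending like _2 or _b are one class to them, and where a whole thing is asked for, a point or a joint stands for the part that bears it (a point fixed in the world has none). Each returns a list of dicts, best first, with "conf" (0 to 1); they miss things now and then, are a little off and sometimes report something else, mostly with a low value. They report only what shows in the picture. A call takes as long as a camera call. They do not tell look-alikes from the thing itself.
- models.search_frame(thing, camera): "extent" ([centre column, centre row, width, height] in pixels, round what is visible of it).
- models.spot_point(thing, camera): "location" ([column, row] in pixels: a listed point, or the origin of a listed thing).
The state is a dict: "time": time; "q": joint angles; "qd": joint speeds; "joint_efforts": joint torques, N m; "ee_pos": TCP position; "tcp_rot": TCP orientation; "wrist_force": force on the tool from outside, world axes, zero at the start; "torque": the same for the moment, N m; "opening": finger opening in m.
Only numpy, scipy, OpenCV 4.12 (cv2) and the standard library are available. Lean on these libraries where they do the work, as an engineer would, in place of code of your own. Each camera call takes 0.05 s, during which the arm holds its last target.

## Working session

There is one attempt and no reset: what is moved stays moved. The work goes in short steps, Python scripts to look and compute and a tool call to move; the robot and the scene stay as the last step left them, time stands still between calls to the robot, and variables do not carry over. Pictures are saved under pics/ and viewed, and the job is handed in when it is done.

Besides the shell and the picture viewer there is one more tool, called after "Emit:" by a JSON object that holds its "name" and its "arguments", one argument or row to a line. arm_command: Moves the arm, as the interface text tells. Its arguments: {"type":"object","properties":{"rows":{"type":"array","items":{"type":"number"}},"force":{"type":"number"}},"required":["rows"]}

```bash
ls; mkdir -p pics
python3 - <<'E'
from workcell import sensors, imaging, bot, models
import cv2
print(sensors.get_obs())
for n in ("side","top","wrist"):
    c=imaging.camera(n); cv2.imwrite(f"pics/a_{n}.png",c["pixels"]); print(n,c["camera_matrix"].round(1).tolist(),c["world_from_camera"].round(3).tolist())
    for t in ["screw_axis","thread_mid","rest_mid","knob_top","catch_roller","leaf","leaf_land"]:
        print(t,[( [round(float(x)) for x in d["location"]],round(float(d["conf"]),2)) for d in models.spot_point(t,n)[:3]])
E
```

```text
pics
{'time': 0.0, 'q': array([-7.06436520e+01,  5.01046315e+00,  1.00342006e+01,  9.50999540e+01,
        6.87859196e-04,  8.99996083e+01]), 'qd': array([ 0.01859385,  0.00832944, -0.03805128,  0.07968247,  0.00744937,
       -0.00740361]), 'joint_efforts': array([ 3.49421942e-03, -5.20383310e+01,  4.64807582e+01,  1.62726478e-02,
        1.02098381e-04,  8.63288449e-06]), 'ee_pos': array([ 0.18224996, -0.51878033,  0.30318685]), 'tcp_rot': array([-8.99993116e+01,  7.62165228e-02, -7.06432604e+01]), 'wrist_force': array([-0.17073149, -0.05772282,  0.08533676]), 'torque': array([ 0.0151703 ,  0.00758268, -0.03122705]), 'opening': 0.08547569781807478}
side [[501.4, 0.0, 326.1], [0.0, 501.4, 242.7], [0.0, 0.0, 1.0]] [[-0.977, 0.145, -0.158, 0.275], [-0.215, -0.661, 0.719, 0.958], [-0.0, 0.736, 0.677, 0.971], [0.0, 0.0, 0.0, 1.0]]
screw_axis [([280, 256], 0.66)]
thread_mid [([292, 253], 0.56)]
rest_mid [([311, 258], 0.83)]
knob_top [([274, 286], 0.88)]
catch_roller [([257, 236], 0.95), ([285, 266], 0.2)]
leaf [([381, 260], 0.95), ([311, 256], 0.78), ([413, 228], 0.62)]
leaf_land [([302,
[... 156 characters left out ...]
, -0.027, -0.006, 0.033], [-0.01, 0.127, 0.992, 1.515], [0.0, 0.0, 0.0, 1.0]]
screw_axis [([300, 202], 0.75), ([266, 165], 0.61), ([248, 208], 0.19)]
thread_mid [([302, 209], 0.72)]
rest_mid [([308, 232], 0.87)]
knob_top [([247, 206], 0.96), ([302, 200], 0.49)]
catch_roller [([339, 167], 0.68)]
leaf [([228, 340], 0.94), ([310, 232], 0.84), ([340, 296], 0.7)]
leaf_land [([289, 291], 0.9), ([407, 317], 0.89), ([305, 219], 0.81)]
wrist [[416.7, 0.0, 319.7], [0.0, 416.7, 236.7], [0.0, 0.0, 1.0]] [[0.332, 0.908, 0.254, 0.246], [-0.943, 0.32, 0.089, -0.496], [-0.001, -0.27, 0.963, 0.373], [0.0, 0.0, 0.0, 1.0]]
screw_axis []
thread_mid []
rest_mid []
knob_top []
catch_roller []
leaf []
leaf_land []
```

View pics/a_top.png

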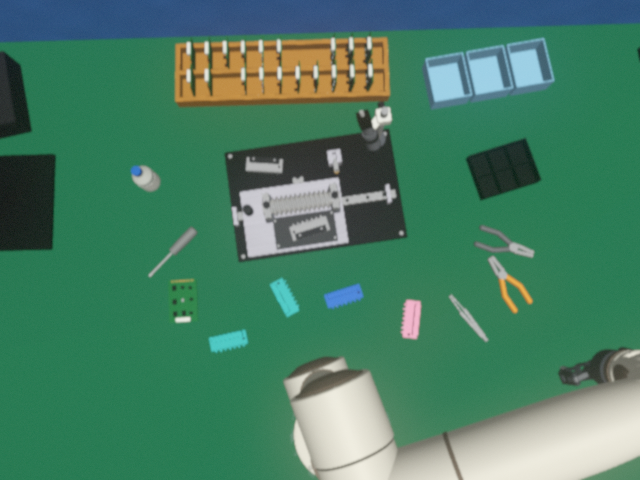

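View pics/a_side.png

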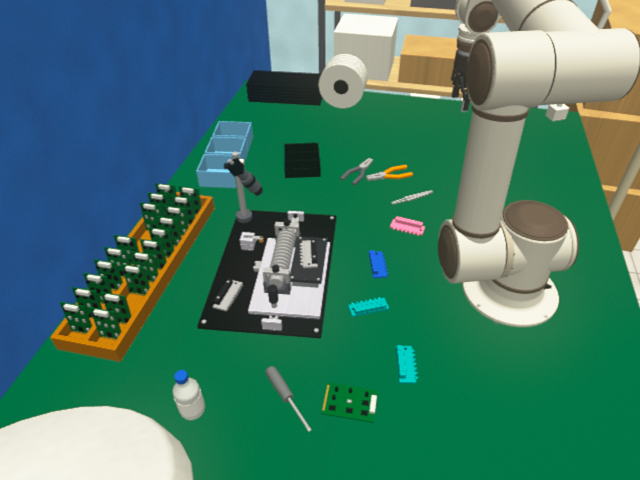

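The top picture shows the station at about (315,195), the grey leaf on the rest at (310,228), and the knob at (247,210). The coloured look-alikes lie in front of the station, around row 300–340. Next I'll triangulate.

```bash
cat > h.py <<'E'
import numpy as np, cv2
from workcell import sensors, imaging, bot, models
def ray(c,uv):
    K=c["camera_matrix"];T=c["world_from_camera"]
    d=np.array([(uv[0]-K[0,2])/K[0,0],-(uv[1]-K[1,2])/K[1,1],-1.0])
    return T[:3,3],T[:3,:3]@d
def tri(rs):
    A=np.zeros((3,3));b=np.zeros(3)
    for o,d in rs:
        d=d/np.linalg.norm(d);P=np.eye(3)-np.outer(d,d);A+=P;b+=P@o
    p=np.linalg.solve(A,b)
    e=[np.linalg.norm(np.cross(d/np.linalg.norm(d),p-o)) for o,d in rs]
    return p,max(e)
def onz(c,uv,z):
    o,d=ray(c,uv);return o+d*(z-o[2])/d[2]
def proj(c,p):
    K=c["camera_matrix"];T=c["world_from_camera"]
    q=T[:3,:3].T@(np.asarray(p)-T[:3,3]);return np.array([K[0,0]*q[0]/-q[2]+K[0,2],-K[1,1]*q[1]/-q[2]+K[1,2]])
def cloud(c):
    K=c["camera_matrix"];T=c["world_from_camera"];z=c["z_map"]
    v,u=np.mgrid[:480,:640]
    p=np.stack([(u-K[0,2])/K[0,0]*z,-(v-K[1,2])/K[1,1]*z,-z],-1)
    w=p@T[:3,:3].T+T[:3,3];w[z<=0]=np.nan;return w
E
python3 - <<'E'
from h import *
s=imaging.camera("side");t=imaging.camera("top")
for n in ["screw_axis","thread_mid","rest_mid","knob_top","catch_roller","leaf","leaf_land","cleaner","fine_leaf"]:
    a=models.spot_point(n,"side");b=models.spot_point(n,"top")
    best=None
    for x in a:
        for y in b:
            p,e=tri([ray(s,x["location"]),ray(t,y["location"])])
            if e<.006: print(n,p.round(4),round(e,4),round(x["conf"],2),round(y["conf"],2))
E
```

```text
screw_axis [0.5842 0.0811 0.0806] 0.0049 0.71 0.93
thread_mid [0.5569 0.0835 0.0946] 0.0001 0.65 0.76
rest_mid [0.5102 0.0704 0.0794] 0.0006 0.96 0.58
knob_top [0.5589 0.217  0.1083] 0.0008 0.84 0.57
catch_roller [ 0.6779 -0.0029  0.0428] 0.0037 0.85 0.75
leaf [ 0.2855 -0.1896 -0.0025] 0.0027 0.9 0.93
leaf [ 0.3386 -0.0117  0.0111] 0.0013 0.76 0.79
leaf [0.3335 0.1216 0.143 ] 0.0024 0.76 0.7
leaf [ 0.344   0.1317 -0.0085] 0.0046 0.74 0.7
leaf [0.5135 0.0659 0.0837] 0.0004 0.73 0.7
leaf [ 0.2351  0.2793 -0.0156] 0.0021 0.56 0.95
leaf_land [ 0.3292 -0.0231  0.009 ] 0.0004 0.92 0.96
leaf_land [ 0.2851 -0.1776  0.0028] 0.0041 0.86 0.98
leaf_land [0.357  0.1254 0.0217] 0.0026 0.85 0.94
leaf_land [0.2236 0.2845 0.0022] 0.0012 0.74 0.92
leaf_land [0.5412 0.0613 0.0749] 0.0002 0.7 0.92
fine_leaf [0.6961 0.1878 0.0284] 0.0002 0.86 0.61
```

Emit:
{"name": "arm_command", "arguments": {
  "rows": [-44,0,52.4,0,-78.6,0,1,-44,0,52.4,0,-78.6,0,1,-44,0,52.4,0,-78.6,0,1,-44,0,52.4,0,-78.6,0,1,-44,0,52.4,0,-78.6,0,1,-44,0,52.4,0,-78.6,0,1,-44,0,52.4,0,-78.6,0,1,-44,0,52.4,0,-78.6,0,1,-44,0,52.4,0,-78.6,0,1,-44,0,52.4,0,-78.6,0,1,-44,0,52.4,0,-78.6,0,1,-44,0,52.4,0,-78.6,0,0]
}}

```text
time: 3.2
ee_pos: [0.4375, -0.0866, 0.3042]
tcp_rot: [-90.0, -0.1, 8.4]
wrist_force: [1.5, -0.6, 0.2]
opening: 0.0759
```

Emit:
{"name": "arm_command", "arguments": {
  "rows": [4,0,5,0,0,0,0,7,0,8.5,0,0,0,0,10,0,12.5,0,0,0,0,11,0,14,0,0,0,0,11,0,14,0,0,0,-0.2,11,0,14,0,0,0,-0.2]
}}

```text
time: 3.7
ee_pos: [0.5274, 0.0678, 0.3029]
tcp_rot: [-90.0, 0.1, 8.2]
wrist_force: [0.5, 0.7, -0.4]
opening: 0.0339
```

Run:
```python
from h import *
import pickle
c=imaging.camera("wrist");cv2.imwrite("pics/b_w.png",c["pixels"]);o=sensors.get_obs();print(o)
pickle.dump((c,o),open("b.pkl","wb"))
for n in ["leaf_land","leaf","thread_mid","rest_mid","screw_axis","knob_top"]:
    print(n,[( [round(float(x)) for x in d["location"]],round(float(d["conf"]),2)) for d in models.spot_point(n,"wrist")[:3]])
```

```text
{'time': 3.75, 'q': array([ 7.16918503e+00,  2.38910349e+00,  7.28638603e+00,  9.49697340e+01,
       -1.17379460e-02,  8.90721574e+01]), 'qd': array([-2.45441981, -1.9166932 , -1.15679218,  0.3991393 , -0.25921405,
       -0.79689513]), 'joint_efforts': array([  2.10563153, -47.60367751,  47.08328962,  -0.33435113,
         0.14825716,   0.25973104]), 'ee_pos': array([0.52674023, 0.06621112, 0.30329312]), 'tcp_rot': array([-9.00105632e+01,  7.26320778e-02,  8.09702832e+00]), 'wrist_force': array([-0.34815475,  0.37368661,  0.14961664]), 'torque': array([ 0.01963826,  0.11814733, -0.045899  ]), 'opening': 0.034554635594904896}
leaf_land [([99, 264], 0.89), ([326, 220], 0.62), ([53, 394], 0.6)]
leaf [([116, 259], 0.89), ([54, 406], 0.85), ([119, 87], 0.75)]
thread_mid [([550, 92], 0.7), ([367, 204], 0.69)]
rest_mid []
screw_axis [([403, 209], 0.91)]
knob_top []
```

View pics/b_w.png

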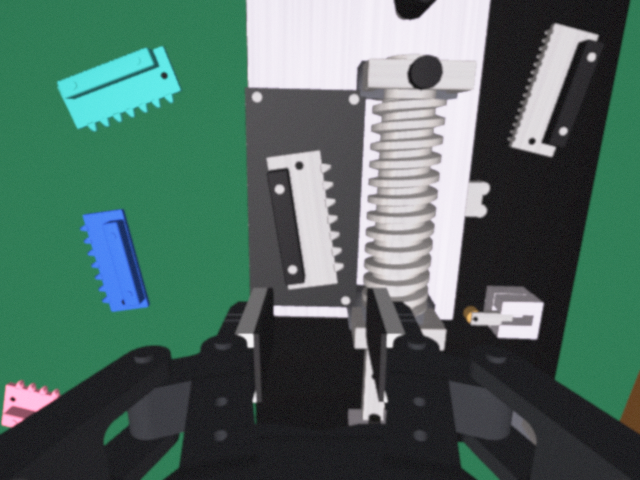

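The wrist picture shows the leaf on the dark rest. Its black bar runs from (278,175) to (295,283), its teeth point right at columns 322–340, and the screw thread lies at columns 370–440. I'll zoom in for precise features.

Run:
```python
import pickle,cv2
c,o=pickle.load(open("b.pkl","rb"))
im=c["pixels"][85:325,240:470]
im=cv2.resize(im,None,fx=2.5,fy=2.5,interpolation=cv2.INTER_CUBIC)
cv2.imwrite("pics/b_zoom.png",im)
from h import cloud
w=cloud(c)
for u,v in [(310,240),(288,230),(260,200),(400,200),(300,95),(425,72),(300,50),(550,200),(325,160)]: print(u,v,w[v,u].round(4))
```

```text
310 240 [0.5217 0.0538 0.0878]
288 230 [0.5059 0.0625 0.1014]
260 200 [0.4831 0.0767 0.0845]
400 200 [0.575  0.0943 0.108 ]
300 95 [0.5017 0.1499 0.0826]
425 72 [0.5705 0.1693 0.1279]
300 50 [0.4957 0.1824 0.0451]
550 200 [0.7266 0.0979 0.0109]
325 160 [0.5242 0.1105 0.0844]
```

View pics/b_zoom.png

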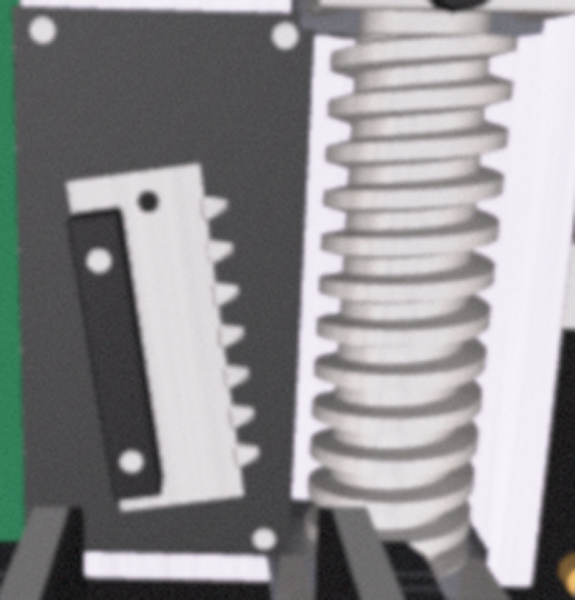

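Run:
```python
import pickle,cv2
from h import *
c,o=pickle.load(open("b.pkl","rb"))
w=cloud(c);px=c["pixels"].astype(int)
x,y,z=w[...,0],w[...,1],w[...,2]
reg=np.zeros((480,640),bool);reg[140:300,262:350]=1
g=px.sum(-1)
bar=reg&(z>.096)&(z<.108)
def rect(m,name):
    m=cv2.morphologyEx(m.astype(np.uint8),cv2.MORPH_OPEN,np.ones((3,3)))>0
    P=np.c_[x[m],y[m]];r=cv2.minAreaRect((P*1000).astype(np.float32));print(name,m.sum(),r,z[m].mean());print(cv2.boxPoints(r).round(1).tolist())
rect(bar,"bar")
rest=np.zeros_like(reg);rest[60:310,240:372]=1
rest&=(z>.078)&(z<.110)
rect(rest,"rest+leaf")
# screw axis: silhouette mid of points z>.075
# rest left edge
S=np.zeros_like(reg);S[100:280,355:450]=1
S&=(z>.100)
P=np.c_[x[S],y[S]];d,mn=None,P.mean(0)
# ridge: per-y bins midpoint of x range
yb=np.arange(.04,.15,.004);mid=[]
for b in yb:
    k=(abs(P[:,1]-b)<.006)
    if k.sum()>30:
        mid.append((b,(P[k,0].min()+P[k,0].max())/2))
mid=np.array(mid);print("axis",np.polyfit(mid[:,0],mid[:,1],1),np.degrees(np.arctan(-np.polyfit(mid[:,0],mid[:,1],1)[0])))
# rest front edge: per row last column
for (r0,r1,name) in [(100,300,'front')]:
    E=[]
    for r in range(r0,r1,4):
        cc=np.where((z[r,235:262]>.075))[0]
        if len(cc): E.append(onz(c,(235+cc[0],r),.0835))
    E=np.array(E);p=np.polyfit(E[:,1],E[:,0],1);print(name,p,np.degrees(np.arctan(-p[0])),np.std(E[:,0]-np.polyval(p,E[:,1])))
E=[]
for r in list(range(105,150,3))+list(range(200,270,3)):
    seg=g[r,345:372]; cc=np.where(seg>450)[0]
    if len(cc): E.append(onz(c,(345+cc[0]-.5,r),.0835))
E=np.array(E);p=np.polyfit(E[:,1],E[:,0],1);print('right',p,np.degrees(np.arctan(-p[0])),np.std(E[:,0]-np.polyval(p,E[:,1])))
print(o["tcp_rot"])
```

```text
bar 2440 ((504.42352294921875, 62.81669616699219), (14.150240898132324, 80.0533676147461), 15.795478820800781) 0.10175841038427795
[[486.70001220703125, 99.4000015258789], [508.5, 22.399999618530273], [522.0999755859375, 26.200000762939453], [500.29998779296875, 103.30000305175781]]
rest+leaf 25121 ((517.9109497070312, 85.76763916015625), (90.58161926269531, 175.57699584960938), 7.057337760925293) 0.08604755099870724
[[462.20001220703125, 167.3000030517578], [483.70001220703125, -6.900000095367432], [573.5999755859375, 4.199999809265137], [552.0999755859375, 178.5]]
axis [-0.12031133  0.59134345] 6.860357454222
front [-0.12110369  0.48343292] 6.905104320955688 0.0002269044313789932
right [-0.12098314  0.56304088] 6.8982971586943584 0.00020527836082287254
[-9.00105632e+01  7.26320778e-02  8.09702832e+00]
```

Checks agree. Station yaw is 6.9°, the rest measures 79 mm wide (80 given), and the bar 14.1 x 80.1 mm (14 x 80 given). The bar's centre is at (0.5044, 0.0628) and its yaw is 15.8°, so the leaf is 8.9° askew. Next I'll move above the bar.

Emit:
{"name": "arm_command", "arguments": {
  "rows": [-1,3,0,0,-4,0,-0.2,-2.2,6,0,0,-7.8,0,-0.2,-2.2,9,0,0,-7.8,0,-0.2,-2.2,9,0,0,-7.8,0,-0.2,-2.2,9,0,0,-7.8,0,-0.2,-2.2,9,0,0,-7.8,0,-0.2]
}}

```text
time: 4.55
ee_pos: [0.5053, 0.0618, 0.2159]
tcp_rot: [-90.0, -0.1, 15.7]
wrist_force: [0.3, -0.6, 0.9]
opening: 0.0344
```

Run:
```python
from h import *
import pickle
c=imaging.camera("wrist");cv2.imwrite("pics/c_w.png",c["pixels"]);o=sensors.get_obs();print(o["ee_pos"],o["tcp_rot"],o["opening"],o["qd"].round(2))
w=cloud(c);x,y,z=w[...,0],w[...,1],w[...,2]
m=(z>.096)&(z<.108)&(abs(x-.5044)<.05)&(abs(y-.063)<.06)
n,l,s,_=cv2.connectedComponentsWithStats(m.astype(np.uint8))
k=1+np.argmax(s[1:,4]);m=l==k
P=np.c_[x[m],y[m]]*1000;print(m.sum(),z[m].mean(),cv2.minAreaRect(P.astype(np.float32)))
```

```text
[0.50564045 0.0620006  0.2163101 ] [-90.02755702  -0.17501279  15.70828333] 0.0340657222961052 [ 0.23  0.05  0.39 -0.36 -0.03 -0.08]
4799 0.1018468637889588 ((504.4118347167969, 62.8787841796875), (14.01701545715332, 79.87393951416016), 15.830676078796387)
```

View pics/c_w.png

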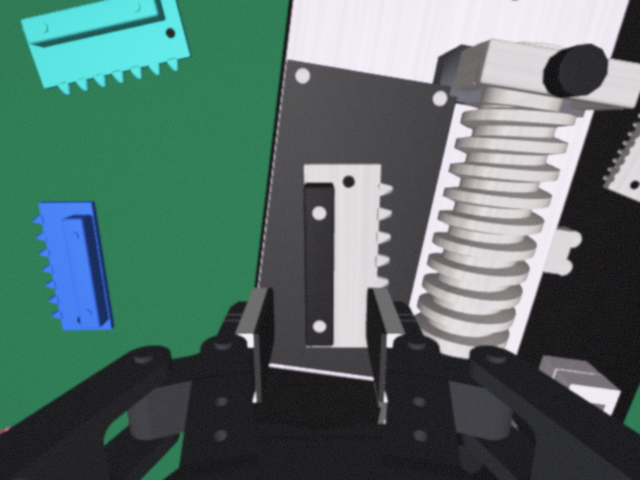

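The repeat measurement agrees to within 0.1 mm. I'll descend and grip.

Emit:
{"name": "arm_command", "arguments": {
  "rows": [-0.1,2.5,0.1,0,0,0,-0.2,-0.1,4,0.1,0,0,0,-0.2,-0.1,4.7,0.1,0,0,0,-0.2,-0.1,5,0.1,0,0,0,-0.2,-0.1,5,0.1,0,0,0,-0.4,-0.1,5,0.1,0,0,0,-1,-0.1,5,0.1,0,0,0,-1,-0.1,5,0.1,0,0,0,-1,-0.1,5,0.1,0,0,0,-1],
  "force": 30
}}

```text
time: 5.35
ee_pos: [0.5042, 0.0629, 0.1654]
tcp_rot: [-90.0, -0.1, 15.8]
wrist_force: [-0.4, -0.8, 6.1]
opening: 0.0131
```

Run:
```python
from h import *
c=imaging.camera("wrist");cv2.imwrite("pics/d_w.png",c["pixels"]);o=sensors.get_obs();print(o["ee_pos"],o["tcp_rot"],o["opening"],o["wrist_force"],o["torque"])
```

```text
[0.50421246 0.06293739 0.16541023] [-90.02261281  -0.14502864  15.75149896] 0.013288707846996891 [-0.33873609 -0.01847396  6.4057467 ] [-0.05824355 -0.01707105 -0.0111839 ]
```

View pics/d_w.png

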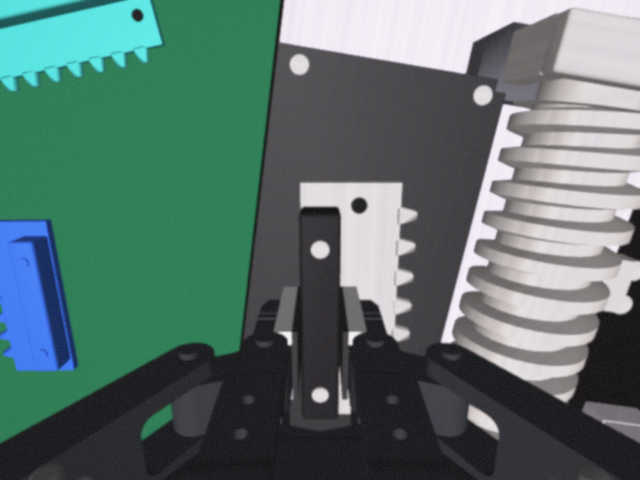

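Gripped: opening 13.3 mm, bar between the pads, about 6 N of light downward contact. Next I'll square it to 6.9° and go forward part of the way.

Emit:
{"name": "arm_command", "arguments": {
  "rows": [0,0,0,0,3,0,-1,0,0,0,0,6,0,-1,0,0,0,0,8.85,0,-1,0.5,0,-0.08,0,8.85,0,-1,1.0,0,-0.16,0,8.85,0,-1,1.2,0,-0.19,0,8.85,0,-1,1.2,0,-0.19,0,8.85,0,-1,1.2,0,-0.19,0,8.85,0,-1]
}}

```text
time: 6.07
ee_pos: [0.5154, 0.0643, 0.1654]
tcp_rot: [-90.0, -0.0, 6.9]
wrist_force: [-5.7, -0.0, 9.9]
opening: 0.013
```

Run:
```python
from h import *
import pickle
c=imaging.camera("wrist");o=sensors.get_obs();print(o["ee_pos"],o["tcp_rot"],o["opening"],o["wrist_force"],o["torque"])
pickle.dump((c,o),open("e.pkl","wb"));cv2.imwrite("pics/e_w.png",c["pixels"])
im=cv2.resize(c["pixels"][60:360,290:690],None,fx=2,fy=2,interpolation=cv2.INTER_CUBIC);cv2.imwrite("pics/e_z.png",im);print(im.shape)
```

```text
[0.51542964 0.06427612 0.16538107] [-8.99991823e+01 -2.39084329e-02  6.91684234e+00] 0.012965311616252993 [-5.6176392  -0.52583997  9.7977483 ] [-0.12366353  1.15029015 -0.00643506]
(600, 700, 3)
```

View pics/e_z.png

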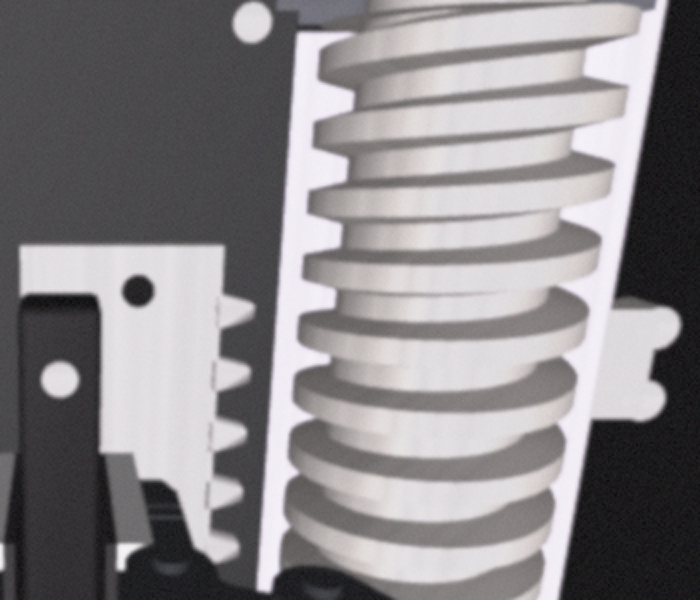

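```bash
cat > st.py <<'E'
from h import *
a=np.radians(6.9);X=np.array([np.cos(a),np.sin(a)]);Y=np.array([-np.sin(a),np.cos(a)])
def S(p): p=np.asarray(p)[:2]*1000; return np.array([p@X,p@Y])
E
python3 - <<'E'
from st import *
import pickle
c,o=pickle.load(open("e.pkl","rb"));w=cloud(c)
f=lambda q:(q[0]/2+290-.25,q[1]/2+60-.25)
print("tcp",S(o["ee_pos"]))
for q in [(254,309),(250,373),(246,433),(242,491),(238,547)]: print("tip",S(onz(c,f(q),.0882)).round(2))
for q in [(20,245),(223,245)]: print("end",S(onz(c,f(q),.0885)).round(2))
for q in [(318,65),(313,137),(308,203),(303,267),(299.5,324),(294.5,382),(290.5,438)]: print("crest",S(onz(c,f(q),.086)).round(2))
# cloud in station coordinates: plan-view near the crest line
s0=(w[...,0]*X[0]+w[...,1]*X[1])*1000;s1=(w[...,0]*Y[0]+w[...,1]*Y[1])*1000;z=w[...,2]*1000
# groove profile at various depth angles: bin s1 for points with s0 in 563..569
for lo,hi in [(564,567),(567,570),(570,575)]:
    m=(s0>lo)&(s0<hi)&(z>78)&(z<108)
    h,e=np.histogram(s1[m],bins=np.arange(0,90,1.0));print(lo,h.tolist())
m=(s0>536)&(s0<541)&(z>83)
m2=(z>86.5)&(z<91)&(s0>541)&(s0<552)
for lo in (538,540,542,544,546,548,550):
    m=(s0>lo)&(s0<lo+2)&(z>86)&(z<91)
    h,e=np.histogram(s1[m],bins=np.arange(0,60,1.0));print(lo,h.tolist())
E
```

```text
tcp [519.41848558   1.88850591]
tip [553.89  38.05]
tip [553.92  26.01]
tip [553.89  14.25]
tip [553.85   2.41]
tip [553.77  -9.49]
end [511.93  49.6 ]
end [547.64  49.63]
crest [562.57  79.76]
crest [562.69  67.98]
crest [562.73  56.71]
crest [562.75  45.31]
crest [562.94  34.75]
crest [562.88  23.59]
crest [562.97  12.39]
564 [45, 1, 0, 0, 0, 0, 4, 25, 39, 40, 51, 105, 42, 0, 0, 0, 0, 0, 0, 26, 36, 41, 55, 98, 36, 0, 0, 0, 0, 0, 0, 29, 43, 45, 49, 85, 28, 0, 0, 0, 0, 0, 3, 31, 54, 43, 54, 70, 22, 0, 0, 0, 0, 3, 18, 42, 57, 51, 53, 62, 17, 0, 0, 0, 0, 11, 44, 49, 49, 55, 52, 58, 5, 0, 0, 0, 0, 22, 60, 58, 58, 58, 62, 45, 2, 0, 53, 3, 20]
567 [157, 40, 1, 0, 0, 0, 0, 5, 31, 28, 41, 61, 149, 30, 4, 3, 0, 0, 0, 8, 34, 32, 38, 49, 152, 21, 3, 3, 3, 0, 0, 7, 30, 41, 45, 48, 126, 19, 1, 5, 4, 3, 7, 15, 36, 49, 39, 52, 108, 9, 6, 5, 6, 16, 19, 26, 41, 44, 43, 45, 78, 8, 5, 4, 10, 32, 32, 35, 49, 42, 45, 61, 52, 9, 9, 5, 12, 55, 54, 53, 52, 52, 52, 51, 32, 3, 76, 1, 8]
570 [112, 187, 81, 57, 33, 6, 0, 1, 31, 52, 55, 54, 110, 188, 81, 64, 54, 22, 0, 1, 32, 61, 53, 60, 90, 188, 88, 72, 68, 50
[... 1084 characters left out ...]
, 14, 16, 15, 16, 18, 18, 13, 15, 16, 14, 17, 10, 0, 0, 0, 0, 0, 0, 0, 0, 0]
546 [12, 15, 9, 14, 12, 13, 8, 13, 11, 9, 13, 13, 10, 14, 14, 14, 9, 12, 16, 11, 11, 13, 14, 12, 15, 16, 11, 12, 15, 13, 13, 11, 13, 17, 12, 19, 16, 16, 9, 15, 13, 14, 15, 13, 15, 13, 14, 16, 16, 9, 0, 0, 0, 0, 0, 0, 0, 0, 0]
548 [11, 12, 15, 15, 7, 0, 0, 0, 0, 0, 1, 15, 14, 13, 13, 14, 7, 0, 0, 0, 0, 0, 2, 14, 13, 13, 15, 15, 6, 0, 0, 0, 0, 0, 3, 13, 13, 16, 16, 14, 5, 0, 0, 0, 0, 0, 1, 0, 0, 0, 0, 0, 0, 0, 0, 0, 0, 0, 0]
550 [16, 9, 15, 11, 0, 0, 0, 0, 0, 0, 1, 6, 13, 16, 11, 17, 0, 0, 0, 0, 0, 0, 1, 8, 16, 15, 12, 13, 0, 0, 0, 0, 0, 0, 0, 8, 16, 14, 16, 15, 0, 0, 0, 0, 0, 0, 0, 0, 0, 0, 0, 0, 0, 0, 0, 0, 0, 0, 0]
```

Run:
```python
from st import *
import pickle
for fn in ("b.pkl","e.pkl"):
    c,o=pickle.load(open(fn,"rb"));w=cloud(c)
    T=c["world_from_camera"];print(fn,S(T[:3,3]),T[2,3])
    s0=(w[...,0]*X[0]+w[...,1]*X[1])*1000;s1=(w[...,0]*Y[0]+w[...,1]*Y[1])*1000;z=w[...,2]*1000
    # crest surface: radius from axis (587.1,z 86)
    r=np.hypot(s0-587.1,z-86);th=np.degrees(np.arctan2(z-86,587.1-s0))
    for lo,hi in [(-15,-8),(-8,0),(0,8),(8,16),(16,30),(40,50)]:
        m=(r>22.3)&(r<26)&(th>lo)&(th<hi)&(s1>-60)&(s1<85)
        y=s1[m]
        if len(y)<20: print(lo,len(y));continue
        h,_=np.histogram(y%12,bins=12,range=(0,12))
        ph=np.angle(np.exp(2j*np.pi*y/12).mean())/2/np.pi*12
        print(lo,hi,len(y),"r",r[m].mean().round(2),"phase",round(ph%12,2),h.tolist())
```

```text
b.pkl [529.93663644  72.60414973] 0.37245091061553726
-15 18
-8 0 44 r 23.46 phase 10.82 [4, 2, 1, 1, 0, 0, 2, 2, 4, 5, 6, 17]
0 8 105 r 23.43 phase 9.56 [0, 0, 2, 2, 0, 0, 6, 16, 20, 17, 15, 27]
8 16 159 r 23.41 phase 9.62 [2, 0, 1, 2, 0, 0, 1, 25, 33, 35, 23, 37]
16 30 356 r 23.38 phase 9.94 [32, 0, 1, 1, 0, 0, 0, 45, 66, 69, 72, 70]
40 50 404 r 23.3 phase 10.7 [78, 17, 0, 0, 0, 0, 0, 9, 57, 78, 82, 83]
e.pkl [518.97050213  70.56543136] 0.2348517418626977
-15 -8 130 r 23.38 phase 9.15 [0, 0, 0, 0, 0, 0, 22, 20, 19, 16, 31, 22]
-8 0 290 r 23.4 phase 9.33 [0, 0, 0, 0, 0, 0, 25, 48, 51, 55, 60, 51]
0 8 423 r 23.37 phase 9.29 [1, 0, 0, 0, 0, 0, 30, 75, 84, 76, 82, 75]
8 16 585 r 23.33 phase 9.51 [8, 0, 0, 0, 0, 0, 14, 109, 106, 113, 116, 119]
16 30 1342 r 23.28 phase 9.84 [83, 0, 0, 0, 0, 0, 2, 178, 265, 264, 281, 269]
40 50 1384 r 23.29 phase 10.54 [251, 33, 0, 0, 0, 0, 0, 11, 245, 280, 281, 283]
```

Teeth are at phase 1.6 mm, groove mouths at about 3.2 mm (mod 12), and the land is about 15.4 mm short of the crests. I'll shift 1.6 mm left, ease the downward press, and go forward.

Emit:
{"name": "arm_command", "arguments": {
  "rows": [0,-0.05,0.1,0,0,0,-1,0.3,-0.05,0.18,0,0,0,-1,0.6,-0.05,0.18,0,0,0,-1,0.7,-0.05,0.18,0,0,0,-1,0.7,-0.05,0.18,0,0,0,-1]
}}

```text
time: 6.53
ee_pos: [0.5221, 0.0669, 0.1654]
tcp_rot: [-90.0, 0.0, 6.9]
wrist_force: [-6.1, -1.4, 9.7]
opening: 0.0129
```

```bash
cat > look.py <<'E'
import sys
from st import *
import pickle
c=imaging.camera("wrist");o=sensors.get_obs();print(S(o["ee_pos"]),o["ee_pos"],o["tcp_rot"],o["opening"],o["wrist_force"].round(1),o["torque"].round(2))
n=sys.argv[1];pickle.dump((c,o),open(n+".pkl","wb"));cv2.imwrite(f"pics/{n}_w.png",c["pixels"])
im=cv2.resize(c["pixels"][60:360,290:640],None,fx=2,fy=2,interpolation=cv2.INTER_CUBIC);cv2.imwrite(f"pics/{n}_z.png",im)
w=cloud(c)
s0=(w[...,0]*X[0]+w[...,1]*X[1])*1000;s1=(w[...,0]*Y[0]+w[...,1]*Y[1])*1000;z=w[...,2]*1000
tx=S(o["ee_pos"])[0]
for lo in (28,30,31,32,33):
    m=(abs(s0-tx-lo-.5)<.7)&(z>86)&(z<91);h,_=np.histogram(s1[m]%12,bins=24,range=(0,12));print(lo,h.tolist())
m=(s0>tx-2)&(s0<tx+27)&(z>86)&(z<91); 
ys=s1[m];print("plate y max",np.percentile(ys,99.8) if len(ys) else None)
r=np.hypot(s0-587.1,z-85.4);th=np.degrees(np.arctan2(z-85.4,587.1-s0))
m=(r>23)&(r<25.5)&(abs(th)<10)&(s1<85)
h,_=np.histogram(s1[m]%12,bins=24,range=(0,12));print("crest",h.tolist())
E
python3 look.py f
```

```text
[526.35824914   3.72181684] [0.52209889 0.06692988 0.16537123] [-8.99980328e+01  1.73358658e-02  6.91393623e+00] 0.012848103914345314 [-5.1 -1.   8.8] [-0.22  1.27  0.01]
28 [8, 24, 19, 23, 25, 26, 24, 25, 20, 25, 28, 19, 23, 16, 9, 7, 12, 9, 13, 10, 10, 10, 9, 12]
30 [9, 10, 26, 28, 27, 26, 29, 29, 30, 29, 27, 35, 8, 4, 6, 4, 13, 10, 10, 12, 12, 12, 9, 11]
31 [0, 1, 14, 20, 26, 16, 27, 21, 25, 26, 31, 11, 0, 0, 0, 0, 10, 0, 0, 0, 0, 0, 0, 0]
32 [0, 0, 7, 16, 30, 16, 28, 22, 22, 28, 25, 1, 0, 0, 0, 0, 12, 1, 0, 0, 0, 0, 0, 0]
33 [0, 0, 2, 8, 25, 18, 28, 26, 22, 35, 14, 0, 0, 0, 0, 0, 9, 1, 0, 0, 0, 0, 0, 0]
plate y max 51.37243548903227
crest [10, 0, 0, 0, 0, 0, 0, 0, 0, 0, 0, 0, 0, 5, 41, 65, 61, 76, 67, 66, 69, 65, 69, 59]
```

View pics/f_z.png

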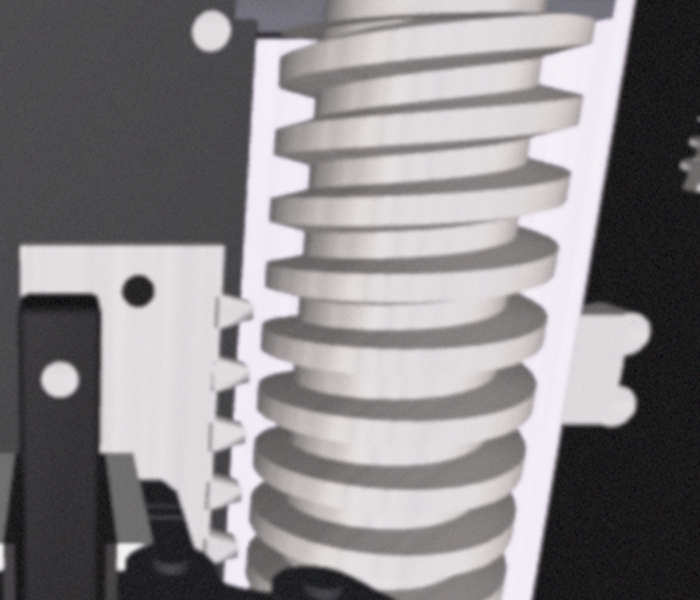

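Teeth at 3.35 against groove mouths at 3.45: aligned. Pushing in.

Emit:
{"name": "arm_command", "arguments": {
  "rows": [0.2,-0.05,0,0,0,0,-1,0.4,-0.05,0,0,0,0,-1,0.55,-0.05,0,0,0,0,-1,0.7,-0.05,0,0,0,0,-1,0.8,-0.05,0,0,0,0,-1,0.9,-0.05,0,0,0,0,-1,0.9,-0.05,0,0,0,0,-1]
}}

```text
time: 7.17
ee_pos: [0.5309, 0.068, 0.1654]
tcp_rot: [-90.0, 0.1, 6.9]
wrist_force: [-7.9, -1.4, 8.7]
opening: 0.0128
```

```bash
python3 look.py g
```

```text
[535.22395431   3.73616774] [0.53089866 0.06800922 0.16537988] [-8.99943915e+01  6.36922214e-02  6.91196380e+00] 0.012517403358778646 [-6.9 -1.6  7.7] [-0.16  1.52 -0.  ]
28 [28, 19, 22, 24, 20, 21, 25, 24, 28, 17, 21, 25, 23, 10, 30, 56, 51, 49, 52, 47, 53, 49, 52, 55]
30 [65, 33, 17, 23, 21, 24, 30, 24, 22, 24, 22, 13, 2, 14, 15, 0, 0, 0, 0, 0, 0, 0, 0, 8]
31 [35, 56, 22, 22, 21, 27, 32, 22, 24, 18, 19, 3, 6, 17, 4, 0, 0, 0, 0, 0, 0, 0, 0, 1]
32 [12, 50, 39, 22, 25, 22, 33, 20, 17, 13, 10, 1, 19, 9, 0, 0, 0, 0, 0, 0, 0, 0, 0, 0]
33 [2, 24, 76, 19, 22, 19, 33, 17, 14, 13, 2, 9, 17, 4, 0, 0, 0, 0, 0, 0, 0, 0, 0, 0]
plate y max 106.44642629509568
crest [38, 43, 42, 39, 42, 43, 51, 43, 49, 32, 39, 39, 49, 28, 57, 66, 60, 64, 63, 69, 69, 63, 69, 49]
```

View pics/g_z.png

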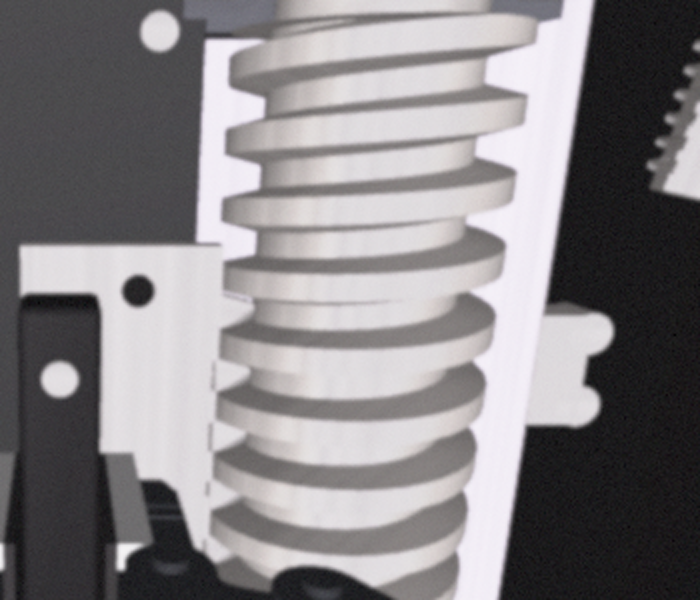

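Teeth are in the grooves with almost no gap left. I'll press until resistance rises.

Emit:
{"name": "arm_command", "arguments": {
  "rows": [0.06,0,0,0,0,0,-1,0.12,0,0,0,0,0,-1,0.18,0,0,0,0,0,-1,0.22,0,0,0,0,0,-1,0.22,0,0,0,0,0,-1]
}}

```text
time: 7.63
ee_pos: [0.5313, 0.0681, 0.1653]
tcp_rot: [-90.0, 0.3, 6.9]
wrist_force: [-18.3, -2.4, 14.6]
opening: 0.0127
```

```bash
python3 look.py i
```

```text
[535.63543589   3.75430024] [0.53130498 0.06807666 0.16536262] [-89.99250113   0.2928618    6.91455843] 0.01311223986544008 [-17.9  -2.1  14.9] [-0.45  3.9  -0.03]
28 [31, 17, 20, 17, 27, 26, 22, 25, 27, 22, 15, 34, 18, 8, 23, 39, 49, 53, 46, 46, 50, 48, 49, 59]
30 [54, 42, 24, 22, 22, 26, 28, 23, 22, 25, 15, 9, 5, 18, 4, 0, 0, 0, 0, 0, 0, 0, 0, 9]
31 [21, 66, 27, 23, 26, 22, 32, 20, 20, 13, 14, 1, 12, 13, 0, 0, 0, 0, 0, 0, 0, 0, 0, 0]
32 [5, 49, 51, 20, 24, 19, 28, 19, 22, 9, 9, 3, 20, 8, 0, 0, 0, 0, 0, 0, 0, 0, 0, 0]
33 [0, 23, 69, 32, 14, 19, 25, 14, 14, 14, 0, 13, 18, 1, 0, 0, 0, 0, 0, 0, 0, 0, 0, 0]
plate y max 106.31874195091267
crest [39, 39, 36, 45, 42, 42, 57, 39, 43, 40, 36, 51, 41, 37, 57, 59, 60, 63, 61, 70, 56, 65, 61, 58]
```

View pics/i_z.png

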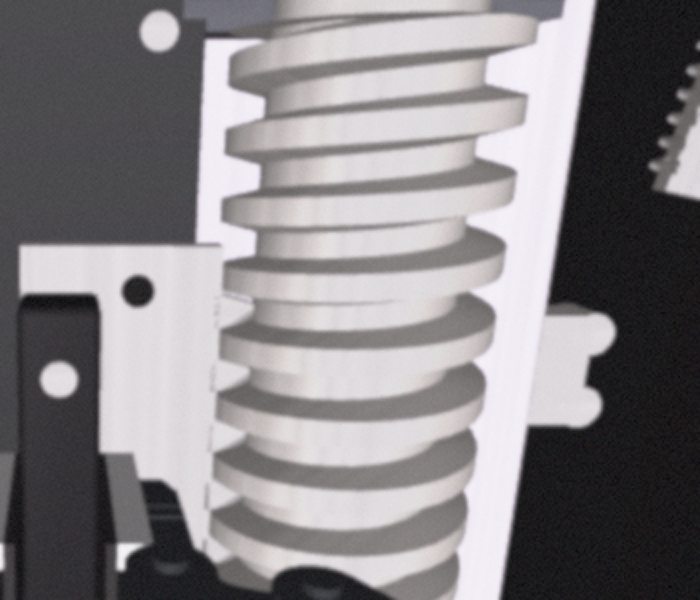

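Contact is firm: 18 N, and only 0.4 mm of travel for 2.2 mm commanded. I'll back off the load, open slightly, raise a touch, and push with the rear pad alone so the leaf can align itself to the crests.

Emit:
{"name": "arm_command", "arguments": {
  "rows": [-0.1,0,0,0,0,0,-1,-0.15,0,0,0,0,0,-1,-0.15,0,0,0,0,0,-0.58,-0.15,0,0,0,0,0,-0.58,-0.15,-0.15,0,0,0,0,-0.58,-0.1,-0.15,0,0,0,0,-0.58,0,-0.15,0,0,0,0,-0.58,0.1,-0.15,0,0,0,0,-0.58,0.2,-0.15,0,0,0,0,-0.58,0.2,-0.15,0,0,0,0,-0.58]
}}

```text
time: 8.52
ee_pos: [0.5334, 0.0682, 0.1664]
tcp_rot: [-90.0, 0.3, 6.9]
wrist_force: [-16.3, -0.8, 11.5]
opening: 0.018
```

```bash
python3 look.py j
```

```text
[537.69197701   3.70562822] [0.53335248 0.0682754  0.16646218] [-89.99733714   0.29754383   6.90600257] 0.017851015610994656 [-15.9  -1.8  11.3] [-0.39  3.34  0.02]
28 [49, 29, 16, 14, 18, 19, 27, 16, 16, 24, 18, 5, 2, 13, 4, 0, 0, 0, 0, 0, 0, 0, 0, 3]
30 [3, 40, 36, 12, 16, 20, 28, 17, 18, 13, 5, 3, 16, 10, 0, 0, 0, 0, 0, 0, 0, 0, 0, 0]
31 [0, 9, 51, 28, 11, 19, 27, 14, 14, 12, 3, 12, 18, 4, 0, 0, 0, 0, 0, 0, 0, 0, 0, 0]
32 [0, 1, 27, 69, 48, 65, 53, 41, 37, 34, 35, 27, 17, 2, 4, 3, 3, 3, 1, 4, 3, 2, 2, 2]
33 [0, 0, 4, 27, 27, 40, 21, 22, 20, 28, 27, 20, 16, 11, 10, 11, 8, 10, 10, 11, 8, 10, 7, 3]
plate y max 105.50051299076134
crest [31, 38, 31, 38, 35, 38, 43, 28, 37, 34, 42, 26, 29, 30, 39, 53, 47, 53, 49, 46, 55, 53, 45, 59]
```

View pics/j_w.png

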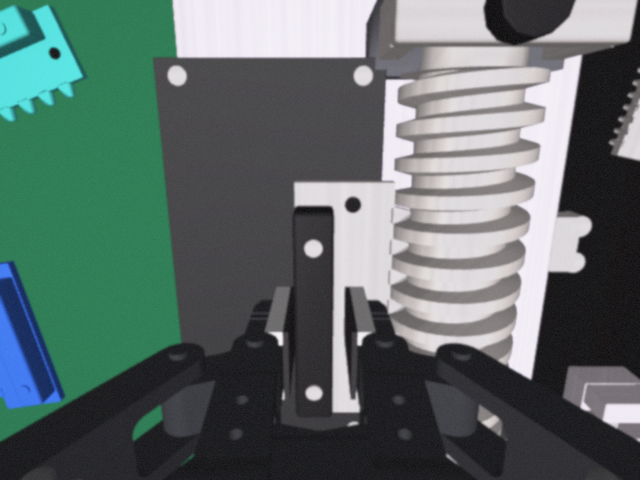

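Emit:
{"name": "arm_command", "arguments": {
  "rows": [-0.2,0,0,0,0,0,-0.58,-0.4,0,0,0,0,0,-0.58,-0.4,0,0,0,0,0,-0.56,-0.4,-1,0,0,0,0,-0.56,-0.4,-3,0,0,0,0,-0.4,-0.4,-6.5,0,0,0,0,-0.2,-0.4,-10,0,0,0,0,0,-0.4,-12,0,0,0,0,0,-0.4,-12,0,0,0,0,0,-0.4,-12,0,0,0,0,0]
}}

```text
time: 9.4
ee_pos: [0.5321, 0.0681, 0.2882]
tcp_rot: [-90.0, -0.2, 6.9]
wrist_force: [0.3, 0.1, -0.3]
opening: 0.0429
```

```bash
python3 look.py k
python3 - <<'E'
from st import *
import pickle
c,o=pickle.load(open("k.pkl","rb"));print(models.spot_point("knob_top","wrist"))
w=cloud(c);x,y,z=w[...,0],w[...,1],w[...,2]
m=(z>.096)&(z<.108)&(abs(x-.5306)<.03)&(abs(y-.068)<.05)
n,l,s,_=cv2.connectedComponentsWithStats(m.astype(np.uint8));
for k in np.argsort(-s[1:,4])[:3]+1:
    mm=l==k;r=cv2.minAreaRect((np.c_[x[mm],y[mm]]*1000).astype(np.float32));print(mm.sum(),r,S(np.array(r[0])/1000))
E
```

```text
[536.05451937   3.68345725] [0.53172954 0.06805667 0.28667713] [-8.99997204e+01 -5.02182643e-02  6.90458839e+00] 0.0425596448997666 [ 0.  -0.1 -0.7] [0.01 0.01 0.04]
28 [16, 5, 13, 12, 11, 8, 21, 9, 9, 10, 12, 11, 5, 1, 6, 8, 5, 4, 5, 7, 5, 7, 9, 15]
30 [10, 26, 5, 12, 9, 11, 14, 13, 13, 10, 10, 4, 0, 4, 4, 0, 0, 0, 0, 0, 0, 0, 0, 0]
31 [1, 16, 19, 10, 8, 12, 17, 12, 13, 7, 9, 0, 2, 5, 1, 0, 0, 0, 0, 0, 0, 0, 0, 0]
32 [0, 4, 28, 6, 10, 8, 18, 11, 7, 8, 5, 1, 6, 2, 0, 0, 0, 0, 0, 0, 0, 0, 0, 0]
33 [0, 0, 15, 22, 13, 11, 18, 16, 8, 8, 7, 5, 3, 2, 0, 0, 0, 0, 0, 0, 0, 0, 0, 0]
plate y max 101.7917406561719
crest [17, 23, 25, 22, 16, 22, 31, 20, 19, 26, 20, 23, 24, 12, 20, 25, 24, 28, 24, 22, 35, 24, 34, 29]
[]
2677 ((530.0524291992188, 67.88601684570312), (13.960687637329102, 79.58135986328125), 6.979844570159912) [534.36905216   3.71551838]
75 ((558.4141235351562, 114.7996826171875), (6.173445224761963, 4.260565280914307), 88.89946746826172) [568.16139195  46.88212021]
48 ((558.8780517578125, 102.6463851928711), (5.625540256500244, 2.9366519451141357), 89.05574035644531) [567.16190136  34.76111009]
```

View pics/k_w.png

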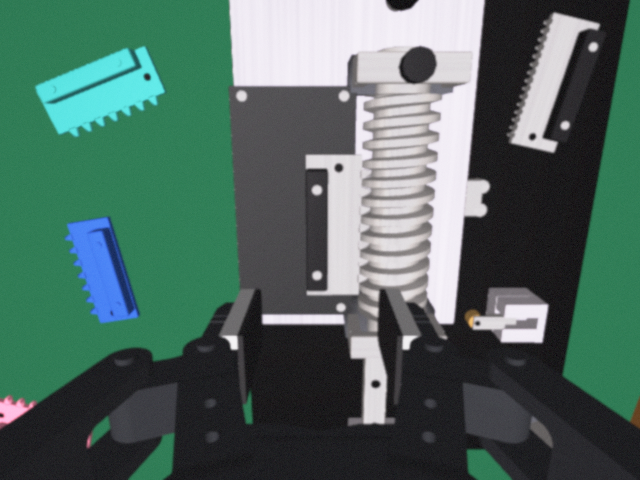

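The leaf is home: bar yaw 6.98° against the station's 6.9°, and the land works out at 563.4 mm against crests at 563.1 mm. Now I'll find the knob.

Emit:
{"name": "arm_command", "arguments": {
  "rows": [2,0,4,0,0,0,0,4,0,7,0,0,0,0,5,0,9,0,0,0,0,5,0,9,0,0,0,0,5,0,9,0,0,0,0]
}}

```text
time: 9.92
ee_pos: [0.5701, 0.1643, 0.2844]
tcp_rot: [-90.0, 0.2, 7.0]
wrist_force: [-0.3, 0.0, -0.2]
opening: 0.0424
```

```bash
python3 look.py l|head -1
python3 - <<'E'
from st import *
import pickle
c,o=pickle.load(open("l.pkl","rb"));p=models.spot_point("knob_top","wrist");print(p)
w=cloud(c);x,y,z=w[...,0],w[...,1],w[...,2]
for d in p[:2]: print(S(onz(c,d["location"],.111)))
s0=(x*X[0]+y*X[1])*1000;s1=(x*Y[0]+y*Y[1])*1000
m=(z>.104)&(z<.116)&(abs(s0-587)<30)&(s1>125)&(s1<180)
P=np.c_[s0[m],s1[m]];print(m.sum(),P.mean(0),P.min(0),P.max(0),z[m].mean())
E
```

```text
[585.44768952  93.76765888] [0.56994254 0.16342237 0.28497288] [-90.03526814   0.14182117   6.9508188 ] 0.04220636990342413 [ 0.1 -0.3 -0.1] [ 0.01 -0.03  0.02]
[{'location': [326.0, 144.0], 'conf': 0.66}, {'location': [288.7, 346.5], 'conf': 0.18}]
[588.10598081 150.26287704]
[564.56127526  20.82774623]
1323 [587.4432282  150.65908103] [575.97944248 138.60094871] [599.11004996 162.33276393] 0.11013621571358197
```

View pics/l_w.png

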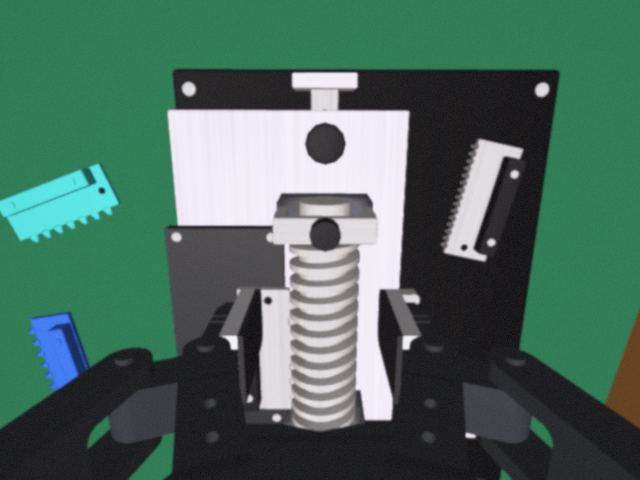

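The knob top centre is at station (587.4, 150.5), z 0.110, about 24 mm across, which matches the text. I'll go over it, descend and grip.

Emit:
{"name": "arm_command", "arguments": {
  "rows": [0.2,1,4,0,0,0,0,0.2,3,5.7,0,0,0,0,0.2,6,5.7,0,0,0,0,0.2,9,5.7,0,0,0,0,0.2,11.5,5.7,0,0,0,0,0.2,12.7,5.7,0,0,0,0,0.2,12.7,5.7,0,0,0,0,0.2,12.7,5.7,0,0,0,-0.3,0.2,12.7,5.7,0,0,0,-1,0.2,12.7,5.7,0,0,0,-1,0.2,12.7,5.7,0,0,0,-1,0.2,12.7,5.7,0,0,0,-1],
  "force": 40
}}

```text
time: 11.02
ee_pos: [0.5657, 0.2202, 0.1613]
tcp_rot: [-90.0, -0.1, 6.9]
wrist_force: [-3.8, -2.2, 7.1]
opening: 0.0229
```

```bash
python3 look.py m|head -1
```

```text
[588.05377903 150.62567707] [0.56569901 0.22018167 0.16133101] [-89.98332968  -0.1068364    6.89799372] 0.022392595778913782 [-4.3 -2.4  7.1] [-0.5   0.95  0.04]
```

View pics/m_w.png

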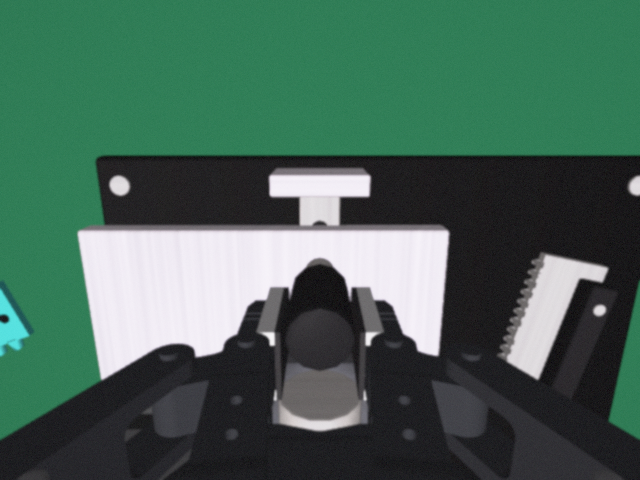

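Knob held with the jaws at 22.4 mm. Sliding the carriage right.

Emit:
{"name": "arm_command", "arguments": {
  "rows": [0,0,-0.3,0,0,0,-1,0,0,-0.8,0,0,0,-1,0,0,-1.5,0,0,0,-1,0,0,-2.3,0,0,0,-1,0,0,-3.1,0,0,0,-1,0,0,-3.9,0,0,0,-1,0,0,-4.7,0,0,0,-1,0,0,-5.5,0,0,0,-1,0,0,-6.3,0,0,0,-1,0,0,-7,0,0,0,-1,0,0,-7.6,0,0,0,-1,0,0,-8,0,0,0,-1]
}}

```text
time: 12.07
ee_pos: [0.5753, 0.1407, 0.1614]
tcp_rot: [-89.9, -0.1, 6.9]
wrist_force: [-5.6, 2.2, 6.3]
opening: 0.0226
```

```bash
python3 look.py n|head -1
python3 - <<'E'
from st import *
c=imaging.camera("top");cv2.imwrite("pics/n_top.png",cv2.resize(c["pixels"][110:290,200:440],None,fx=3,fy=3))
E
```

```text
[588.02099241  69.93884867] [0.57535993 0.14007529 0.16134461] [-89.98770884  -0.10812705   6.88745457] 0.02286062324579044 [-4.7 -1.9  6.2] [-0.42  1.04  0.03]
```

View pics/n_top.png

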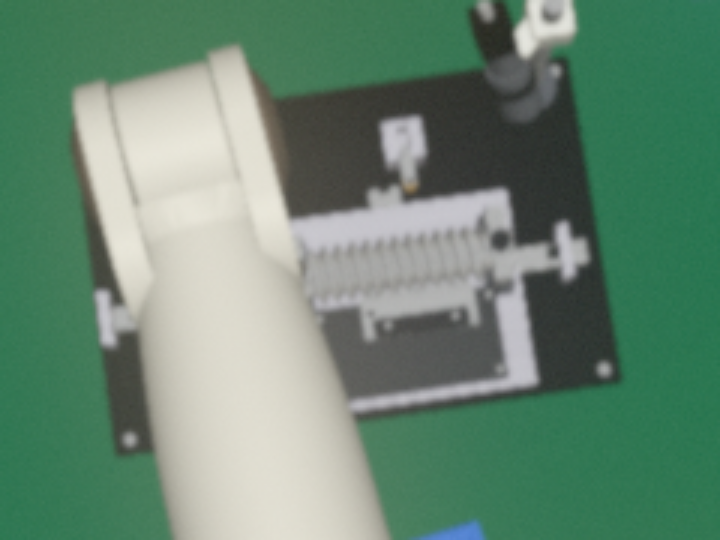

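The notch plate at (384,197) is still about 22 mm short of the roller at (411,187), and the leaf is still in the thread. Continuing slowly.

Emit:
{"name": "arm_command", "arguments": {
  "rows": [0,0,-0.4,0,0,0,-1,0,0,-0.9,0,0,0,-1,0,0,-1.3,0,0,0,-1,0,0,-1.6,0,0,0,-1,0,0,-1.8,0,0,0,-1,0,0,-2.0,0,0,0,-1,0,0,-2.0,0,0,0,-1]
}}

```text
time: 12.75
ee_pos: [0.5777, 0.1206, 0.1613]
tcp_rot: [-90.0, -0.1, 6.9]
wrist_force: [-5.7, -3.1, 6.5]
opening: 0.0227
```

```bash
python3 look.py p|head -1
python3 - <<'E'
from st import *
c=imaging.camera("top");cv2.imwrite("pics/p_top.png",cv2.resize(c["pixels"][140:240,290:410],None,fx=6,fy=6,interpolation=cv2.INTER_CUBIC))
E
```

```text
[588.03118386  50.28396461] [0.57773132 0.12056398 0.16133597] [-90.03208112  -0.10795287   6.88536764] 0.022622019435174757 [-5.3 -3.2  7.4] [-0.66  0.98  0.03]
```

View pics/p_top.png

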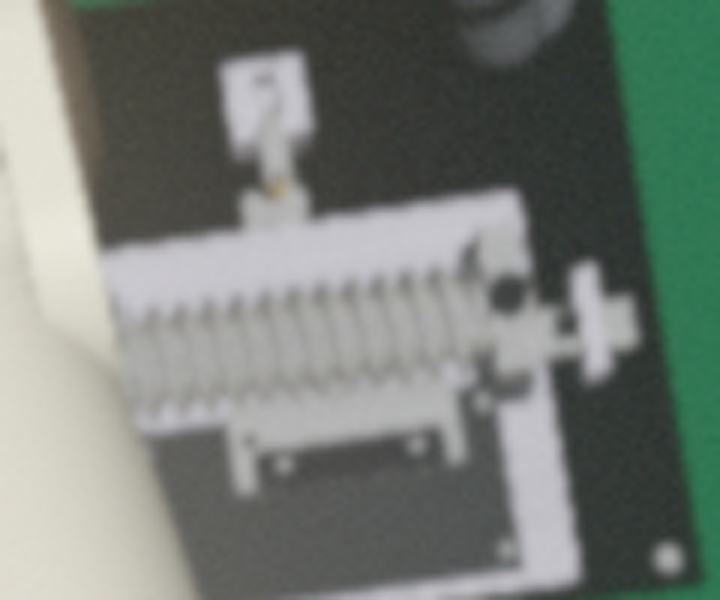

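Emit:
{"name": "arm_command", "arguments": {
  "rows": [0,0,-0.1,0,0,0,-1,0,0,-0.2,0,0,0,-1,0,0,-0.3,0,0,0,-1,0,0,-0.3,0,0,0,-1]
}}

```text
time: 13.18
ee_pos: [0.5781, 0.1178, 0.1613]
tcp_rot: [-90.0, -0.1, 6.9]
wrist_force: [-5.3, -2.4, 6.7]
opening: 0.0226
```

Run:
```python
from st import *
o=sensors.get_obs();print(S(o["ee_pos"]),o["wrist_force"],o["torque"])
s=imaging.camera("side");cv2.imwrite("pics/q_side.png",cv2.resize(s["pixels"][200:320,200:340],None,fx=5,fy=5,interpolation=cv2.INTER_CUBIC))
```

```text
[588.0183796   47.48096551] [-5.27522088 -2.35609018  6.67682277] [-0.5247798   1.02913949  0.09973563]
```

View pics/q_side.png

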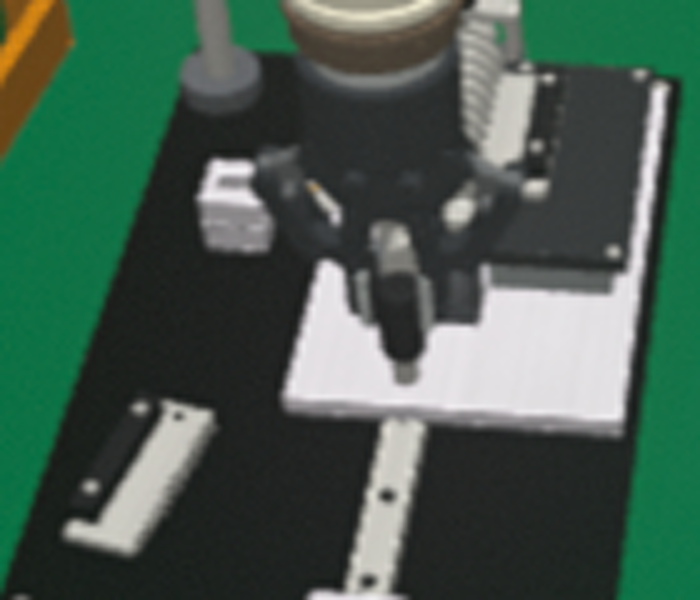

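Drag is still only about 2 N, so it isn't caught yet. Continuing in small steps.

Emit:
{"name": "arm_command", "arguments": {
  "rows": [0,0,-0.1,0,0,0,-1,0,0,-0.2,0,0,0,-1,0,0,-0.3,0,0,0,-1,0,0,-0.4,0,0,0,-1,0,0,-0.4,0,0,0,-1]
}}

```text
time: 13.65
ee_pos: [0.5784, 0.1149, 0.1614]
tcp_rot: [-89.9, -0.1, 7.0]
wrist_force: [-6.0, 4.1, 7.9]
opening: 0.0227
```

```bash
python3 look.py r|head -1
python3 - <<'E'
from st import *
c=imaging.camera("top");cv2.imwrite("pics/r_top.png",cv2.resize(c["pixels"][140:240,290:410],None,fx=6,fy=6,interpolation=cv2.INTER_CUBIC))
E
```

```text
[588.03290106  44.63407961] [0.57841178 0.11495522 0.16136539] [-89.86612056  -0.11026603   6.9515987 ] 0.022330491073946218 [-6.   4.7  6.5] [ 0.83  1.17 -0.04]
```

View pics/r_top.png

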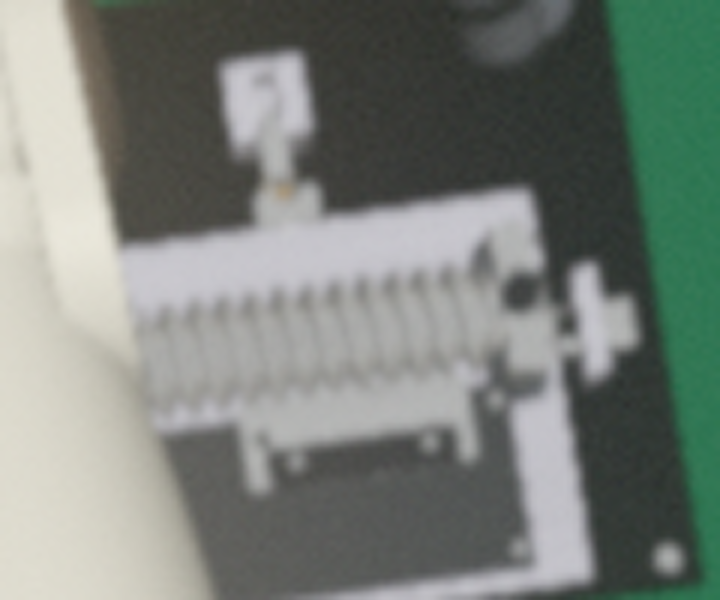

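View pics/r_w.png

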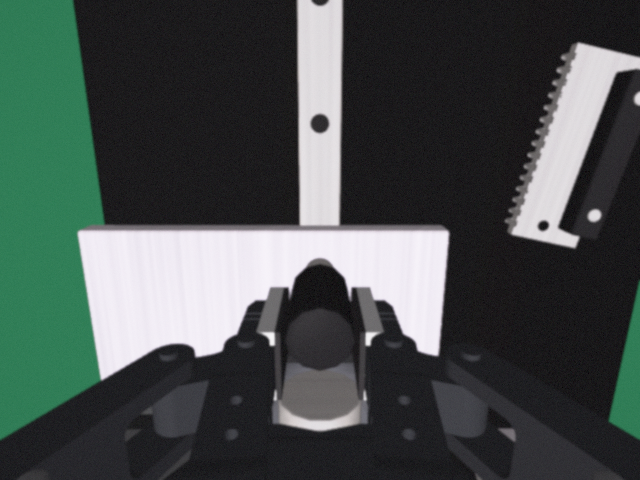

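Resistance along the rail has begun (+4.7 N from −2.4 N), so the roller is at the notch ramp. Continuing.

Emit:
{"name": "arm_command", "arguments": {
  "rows": [0,0,-0.1,0,0,0,-1,0,0,-0.2,0,0,0,-1,0,0,-0.3,0,0,0,-1,0,0,-0.3,0,0,0,-1]
}}

```text
time: 14.08
ee_pos: [0.5786, 0.1134, 0.1614]
tcp_rot: [-89.7, -0.1, 7.0]
wrist_force: [-7.2, 13.4, 6.7]
opening: 0.0225
```

Run:
```python
from st import *
o=sensors.get_obs();print(S(o["ee_pos"]),o["wrist_force"],o["torque"])
```

```text
[588.0226107   43.04738982] [-7.19522008 13.41284687  6.67163917] [ 2.58838545  1.41923405 -0.05225778]
```

Emit:
{"name": "arm_command", "arguments": {
  "rows": [0,0,-0.1,0,0,0,-1,0,0,-0.15,0,0,0,-1,0,0,-0.15,0,0,0,-1]
}}

```text
time: 14.33
ee_pos: [0.5786, 0.1132, 0.1614]
tcp_rot: [-89.5, -0.1, 7.1]
wrist_force: [-7.5, 20.6, 6.7]
opening: 0.0228
```

Run:
```python
from st import *
o=sensors.get_obs();print(S(o["ee_pos"]),o["wrist_force"],o["torque"])
c=imaging.camera("top");cv2.imwrite("pics/s_top.png",cv2.resize(c["pixels"][140:240,290:410],None,fx=6,fy=6,interpolation=cv2.INTER_CUBIC))
```

```text
[588.01437683  42.84254018] [-7.48117792 20.59696018  6.69071208] [ 4.12455984  1.57776795 -0.08284635]
```

View pics/s_top.png

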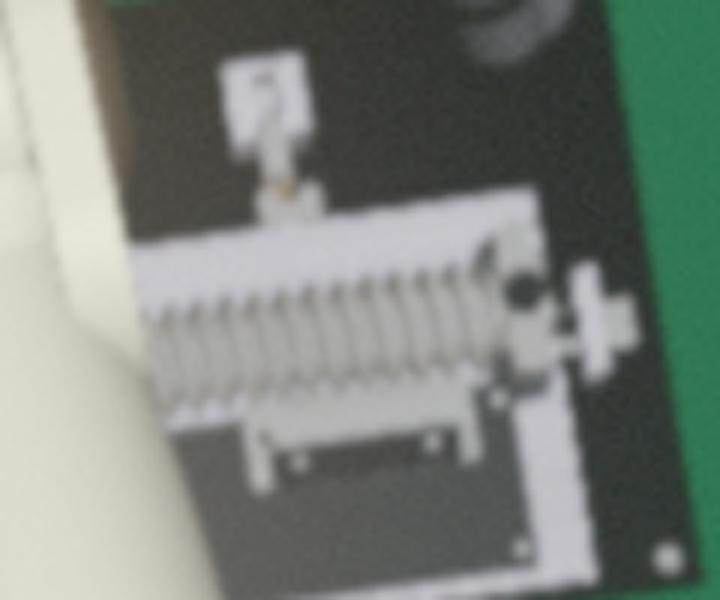

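Now 7 N more gives only 0.2 mm, so this is the right end stop. The notch should be 3 mm back, near y = 45.8. I'll relax the push back by about that much and then open, so the catch can centre the carriage.

Emit:
{"name": "arm_command", "arguments": {
  "rows": [0,0,0.2,0,0,0,-1,0,0,0.4,0,0,0,-1,0,0,0.5,0,0,0,-1,0,0,0.55,0,0,0,-1,0,0,0.55,0,0,0,-1]
}}

```text
time: 14.8
ee_pos: [0.5783, 0.1156, 0.1613]
tcp_rot: [-89.9, -0.1, 6.9]
wrist_force: [-5.5, 0.9, 7.7]
opening: 0.0224
```

Run:
```python
from st import *
o=sensors.get_obs();print(S(o["ee_pos"]),o["wrist_force"],o["torque"])
```

```text
[588.01982885  45.31557889] [-5.54555967  0.85366515  7.69395516] [ 0.41452679  1.11459741 -0.02000981]
```

Emit:
{"name": "arm_command", "arguments": {
  "rows": [0,0,0,0,0,0,-0.2,0,0,0,0,0,0,0,0,0,0,0,0,0,0,0,0,0,0,0,0,0,0,-2,0,0,0,0,0,0,-5,0,0,0,0,0,0,-8.5,0,0,0,0,0,0,-12,0,0,0,0,0,0,-14,-3,0,0,0,0,0,-14,-6,0,0,0,0,0,-14,-6,0,0,0,0]
}}

```text
time: 15.72
ee_pos: [0.5863, 0.0519, 0.3013]
tcp_rot: [-90.1, -0.2, 6.8]
wrist_force: [-1.1, 0.3, 0.1]
opening: 0.0427
```

```bash
python3 look.py t|head -1
python3 - <<'E'
from st import *
import pickle
c,o=pickle.load(open("t.pkl","rb"))
w=cloud(c);x,y,z=w[...,0],w[...,1],w[...,2]
s0=(x*X[0]+y*X[1])*1000;s1=(x*Y[0]+y*Y[1])*1000
m=(z>.104)&(z<.116)&(abs(s0-587)<20)&(s1>20)&(s1<70)
P=np.c_[s0[m],s1[m]];print("knob",m.sum(),P.mean(0) if m.sum() else 0)
m=(z>.096)&(z<.108)&(abs(s0-534)<14)&(s1<-20)
n,l,s,_=cv2.connectedComponentsWithStats(m.astype(np.uint8))
k=np.argmax(s[1:,4])+1;mm=l==k;r=cv2.minAreaRect((np.c_[x[mm],y[mm]]*1000).astype(np.float32));print(mm.sum(),r,S(np.array(r[0])/1000))
E
```

```text
[588.09002721 -17.40710326] [0.58592193 0.05337025 0.3001219 ] [-9.00216688e+01 -8.81750163e-02  6.74367795e+00] 0.04268192711706273 [-0.   0.6  0. ] [ 0.01 -0.03 -0.03]
knob 1193 [587.39666872  45.8190618 ]
157 ((536.6871337890625, 0.5411396026611328), (16.56414222717285, 9.068717002868652), 37.08163833618164) [532.86510319 -63.93867538]
```

View pics/t_w.png

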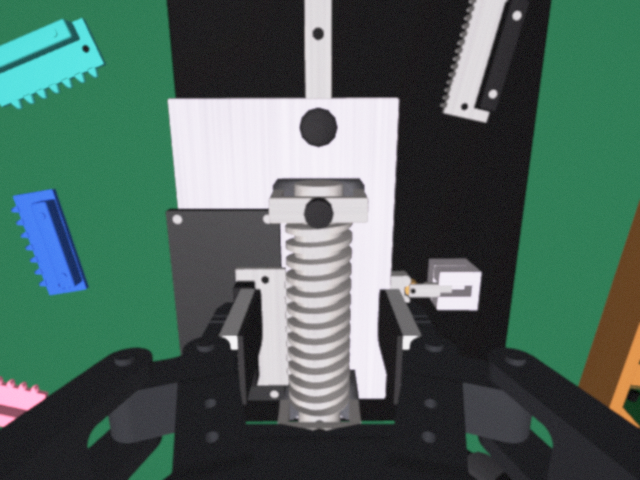

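The knob now rests at y = 45.8, which is where the notch should be (stop 42.8 + 3). The spring catch has centred the carriage. Now a final look at the leaf.

Emit:
{"name": "arm_command", "arguments": {
  "rows": [-3,0,-3,0,0,0,0,-6,0,-6,0,0,0,0,-8,0,-9,0,0,0,0,-8,0,-9,0,0,0,0,-8,0,-9,0,0,0,0]
}}

```text
time: 16.18
ee_pos: [0.5161, -0.0445, 0.2996]
tcp_rot: [-90.0, -0.0, 6.8]
wrist_force: [-0.4, 0.9, -0.3]
opening: 0.043
```

```bash
python3 look.py u|head -1
python3 - <<'E'
from st import *
import pickle
c,o=pickle.load(open("u.pkl","rb"))
w=cloud(c);x,y,z=w[...,0],w[...,1],w[...,2]
s0=(x*X[0]+y*X[1])*1000;s1=(x*Y[0]+y*Y[1])*1000
m=(z>.096)&(z<.108)&(abs(s0-534)<14)&(s1<-20)&(s1>-170)
n,l,s,_=cv2.connectedComponentsWithStats(m.astype(np.uint8))
k=np.argmax(s[1:,4])+1;mm=l==k;r=cv2.minAreaRect((np.c_[x[mm],y[mm]]*1000).astype(np.float32));print(mm.sum(),r,S(np.array(r[0])/1000),z[mm].mean())
p=np.polyfit(s1[mm],z[mm]*1000,1);print("tilt",p)
im=cv2.resize(c["pixels"][100:340,230:480],None,fx=2.5,fy=2.5,interpolation=cv2.INTER_CUBIC);cv2.imwrite("pics/u_z.png",im)
E
```

```text
[ 507.72914625 -105.34578065] [ 0.51670775 -0.04358582  0.29935227] [-8.99839623e+01 -2.30369027e-02  6.83635759e+00] 0.04284645562803088 [ 0.3  0.1 -0.3] [ 0.06 -0.01  0.01]
2562 ((542.6372680664062, -36.42083740234375), (14.228471755981445, 80.15907287597656), 6.852890491485596) [ 534.3316476  -101.34777975] 0.10174909476029428
tilt [-2.45350345e-04  1.01724707e+02]
```

View pics/u_z.png

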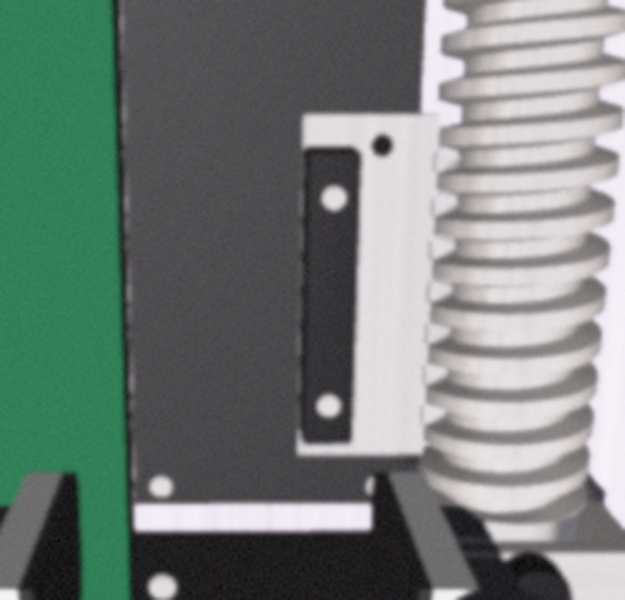

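View pics/u_w.png

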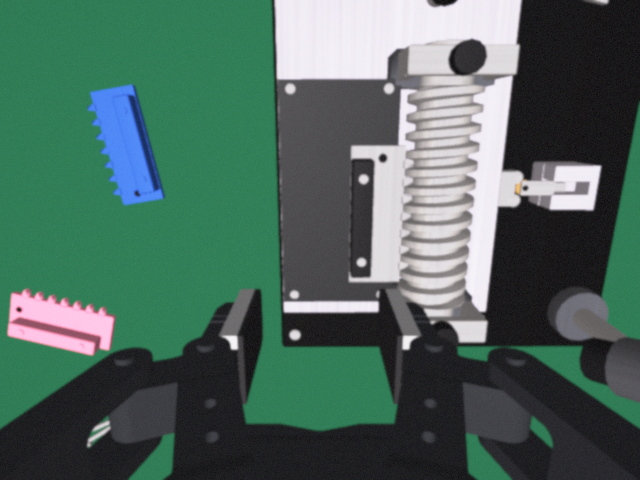

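Bar still at x = 534.3 mm, yaw 6.85°, level, with the teeth fully in the grooves and the roller in the notch. The arm is clear, so I'm handing in.

```bash
python3 -c "
from h import *
o=sensors.get_obs();print(o['wrist_force'],o['time'])
bot.job_done()"
```

```text
[ 0.27093398  0.13824361 -0.25092503] 16.2333
the job is handed in; nothing more can be done
```

The leaf is home in the thread, the carriage sits in the spring catch at the viewing place, and I handed the job in at 16.2 s.

**What I did:** I gripped the leaf by its bar, squared it to the rail (it was 8.9° askew), lined its teeth up with the grooves and pushed it in. I then pressed it from behind with about 16 N so it could settle against the crests. After that I slid the carriage right by its knob to the end stop, eased back, let go and lifted clear.

**Last checks:**
- **Leaf:** the bar's yaw is 6.85° (rail 6.9°) and it lies level. By measurement its front edge sits about 0.2 mm past the crest line, so it touches within measuring error. Its position on the carriage changed by no more than about 0.25 mm during the slide.
- **Carriage:** the knob came to rest 3.0 mm back from the end stop, which is where the notch should be, and the wrist picture shows the roller in the notch.
- **Arm:** the wrist force is near zero and the arm touches nothing. The neighbouring parts in the wrist view look undisturbed; I didn't re-check the rest of the mat.

**What disagreed:**
- **Catch:** I saw no clear 8 N step when the carriage rode into the notch. I judged it caught from the end stop, the self-centring and the picture.
- **Heights:** measured heights read about 0.7 mm below the given ones, within the camera calibration.

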